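# Stack cartons of screws on the tilted rack in the woodwork shed

### The job

Gently lay the standing red carton down flat on the bench, without letting it topple over, and let go of it, then take it again and put it lengthwise on the sloping deck of the rack, with its end against the blue backstop. Stack the blue carton flat on it and then the green one on the blue, lying the same way, each centred across the deck, square, and with its end touching the backstop. Leave the yellow carton and everything else where it is.

Things in the scene. Friction and masses are not known exactly. Their poses are not given: they have to be found in the camera images.
- red_carton: Cardboard carton 150 x 64 x 44 mm (along its own x, y, z) with a red band round its middle, red ends and a small white label on both broad faces; origin at its centre, x along its length, z normal to its broad faces. At the start it stands on one end on the bench (x vertical), 150 mm tall. About 0.4 to 0.75 kg. Either broad face may be up and either end may meet the backstop.
- blue_carton: Cardboard carton 130 x 60 x 40 mm (along its own x, y, z) with a blue band round its middle, blue ends and a small white label on both broad faces; origin at its centre, x along its length, z normal to its broad faces. At the start it lies flat on the bench. About 0.3 to 0.55 kg. Either broad face may be up and either end may meet the backstop.
- green_carton: Cardboard carton 110 x 56 x 36 mm (along its own x, y, z) with a green band round its middle, green ends and a small white label on both broad faces; origin at its centre, x along its length, z normal to its broad faces. At the start it lies flat on the bench. About 0.2 to 0.45 kg. Either broad face may be up and either end may meet the backstop.
- deck: Sloping wooden deck of the rack, 170 mm long (x), 124 mm wide (y), sides and high end open, with a blue backstop 130 mm high (z), 124 mm wide, 12 mm thick, square to it at its low end. Origin: middle of the crease where the deck's upper face meets the backstop's face, 40 mm above the bench. x up the slope along the deck's face, 20 degrees above level; z square to the deck; y level, across it.
- rack: The fixed wooden stand that carries the deck, 124 mm wide; origin on the bench straight below the crease, x level towards the deck's high end. It reaches 70 mm behind the crease (-x) and 165 mm ahead of it. It does not move.
- yellow_carton: Cardboard carton 120 x 62 x 46 mm with a yellow band, lying flat; origin at its centre. Not needed, to be left alone.
- hammer: Hammer 280 mm long lying on the bench near its far edge, handle along its x. To be left alone.
- tape_measure: Yellow tape measure 72 x 66 x 34 mm lying flat, origin at the centre of its underside. To be left alone.
- offcut: Timber offcut 160 x 45 x 35 mm, origin at the centre of its underside. To be left alone.
- nail_jar: Glass jar with a red lid, 76 mm across, 110 mm tall, origin at the centre of its underside. To be left alone.
- glue_bottle: White glue bottle, 64 mm across, 170 mm tall, origin at the centre of its underside. To be left alone.
There are look-alikes about, which are no part of the job. What is shaped like the blue_carton but turquoise is not meant.

How it is judged:
By the outcome, as a careful person would: the job done as asked, in the order asked, and still so for the second after the job is handed in, with the robot touching nothing.
It also fails if it takes over 72 s, if anything falls off the work surface, if the arm or the gripper's body presses on something with over 40 N, if the wrist force passes 120 N, or if a joint passes its speed limit or range.

### The arm

A 6-joint arm with a two-finger parallel gripper is mounted at the origin on the work surface. World frame = base frame: x ahead of the robot, y to its left, z up, the work surface at z = 0. Lengths are in mm, angles in rad, forces in N, time in s.
With the tool pointing down it reaches from about 350 to 775 mm from the base axis. Payload 7.3 kg.
Tool frame: the origin (TCP) lies at the very end of the fingers, on their centre line; the grasp point (between the pads) lies 19 mm behind it; z points along the fingers, y is the line along which they close (so a half turn about z gives the same grasp; the last joint's range is limited). The gripper opens to 92 mm and grips with 3 to 60 N. Pads are 19 mm wide; open, the fingers measure 130 mm over their backs; the gripper's body (75 mm by 190 mm) begins 47 mm behind the grasp point.
Start: joints at [1.038, 0.342, 1.524, -0, 1.275, -0.146], TCP at [198.031, 486.239, 226.741] pointing down, gripper open.
Joint ranges: [-2.53, 2.53], [-0.77, 2.02], [0.04, 2.7], [-1, 4.14], [0.28, 2.66], [-3.11, 3.11]. Speed limits (rad/s): [2.57, 2.57, 3.14, 3.14, 3.14, 3.14].

### API

Orientations are given as [roll, pitch, yaw] about the fixed x, y, z axes, in that order (R = Rz(yaw) Ry(pitch) Rx(roll)).
In Python, from plant import get_obs, vision, workorder gives the robot as it stands.
- The arm moves only by the shell command python3 -m pendant 'ROWS' [OPENING]. ROWS is a JSON object of lists of equal length, an entry for each row: "dp": the shift along the tool's x, y, z in m, a list of three; "rotation": the turn, a rotation vector about the tool's x, y, z in rad, a list of three. A call has 1 to 8 rows; each row is the pose to reach, as a shift and turn from the pose commanded when the call began, along the tool's axes at that moment; what a row does not reach only later rows make up. A row lasts 1/8 s, in which the tool goes at most 62.5 mm and 10.7 degrees, less where a joint would pass 70% of its speed; a pose out of reach is approached as far as the arm can. A call with a gripper value outside its range is refused whole. OPENING is the finger opening in m, from 0 to 0.0918, set as the call begins (- or left out, the last holds). The fingers move at their own pace and stop on an object; the grip force is fixed at half the most. Time passes only in rows, so rows that repeat a pose let the fingers close. It gives the time, the measured TCP pose, the force, the opening and the grip force at its end, in the units of the state.
- get_obs(): the state, without advancing time (a new reading comes with each control period).
- vision.capture(name): name is "side" or "top" or "wrist"; returns a dict with "pixels" (384x512x3 uint8, red, green, blue), "vfov" (degrees; the focal length in pixels is half the picture's height over the tangent of half this angle, whatever the lens; pixels are square), "cx", "cy" (the principal point, pixels), "pose" (4x4, takes a point from camera to world coordinates); the wrist camera has in their place "T_tool_cam" (4x4, takes a point from camera to tool coordinates, whose origin is the TCP and whose axes are the flange's). Camera axes: x right, y up, looking along -z (the intrinsics and any distortion apply to the point x, -y, -z); pixel columns grow to the right and rows downward; lengths in mm; the calibration is good to about 2 mm. A picture is of the moment at which its call begins: read the wrist's pose just before it. There is no depth.
- workorder.close_job(): hands the job in; it is judged then, once.
The state is a dict: "time": time; "joint_positions": joint angles; "dq": joint speeds; "tau": joint torques, N m; "tool_pos": TCP position; "tcp_rot": TCP orientation; "contact_force": force on the tool from outside, world axes, zero at the start; "moment": the same for the moment, N m; "grip_width": finger opening in mm; "finger_force": force on a finger pad.
Only numpy, scipy, OpenCV 4.12 (cv2) and the standard library are available. Lean on these libraries where they do the work, as an engineer would, in place of code of your own. Each camera call takes 0.05 s, during which the arm holds its last target. There are 200 camera calls.

## Working session

There is one attempt and no reset: what is moved stays moved. The work goes in short steps, Python scripts to look and compute and a shell command to move; the robot and the scene stay as the last step left them, time stands still between calls to the robot, and variables do not carry over. Pictures are saved under pics/ and viewed, at most 10 in all, crops included, and the job is handed in when it is done.

```bash
ls; mkdir -p pics
python3 - <<'E'
from plant import get_obs, vision
import cv2,numpy as np
o=get_obs();print(o)
for n in("side","top","wrist"):
    c=vision.capture(n);cv2.imwrite(f"pics/{n}0.png",c["pixels"][:,:,::-1])
    print(n,{k:(np.round(v,4).tolist() if not np.isscalar(v) else v) for k,v in c.items() if k!="pixels"})
a=cv2.imread("pics/side0.png");b=cv2.imread("pics/top0.png")
E
```

```text
pics
{'time': 0.0, 'joint_positions': array([ 1.03799657e+00,  3.42705815e-01,  1.52502025e+00, -9.97585843e-06,
        1.27539791e+00, -1.45989949e-01]), 'dq': array([-0.00023877,  0.00062691,  0.00168961, -0.00215262,  0.00110605,
        0.00137139]), 'tau': array([ 2.68874510e-04, -4.31248319e+01, -2.44213575e+01,  7.17106042e-02,
        5.60665154e-02, -9.83144105e-05]), 'tool_pos': array([197.81599729, 485.86437659, 226.05261112]), 'tcp_rot': array([-3.14007623e+00, -2.13327238e-04,  2.75478560e+00]), 'contact_force': array([-0.42575956,  0.426568  ,  0.93344874]), 'moment': array([ 0.0888465 , -0.01434379, -0.0158319 ]), 'finger_force': 0.0, 'grip_width': 91.54395370249058}
side {'vfov': 49.950244119173774, 'cx': 261.0778674264523, 'cy': 195.0095128469395, 'pose': [[0.9968, 0.0633, -0.0487, 483.4176], [-0.0786, 0.67, -0.7382, -838.7214], [-0.0141, 0.7397, 0.6728, 879.5], [0.0, 0.0, 0.0, 1.0]]}
top {'vfov': 50.04217701180104, 'cx': 246.69770910215908, 'cy': 191.0224970661937, 'pose': [[0.0035, 0.9918, -0.1281, 376.8297], [-0.9999, 0.0021, -0.0108, 48.6041], [-0.0104, 0.1281, 0.9917, 1295.6861], [0.0, 0.0, 0.0, 1.0]]}
wrist {'vfov': 69.80409153202567, 'cx': 254.98665214261206, 'cy': 194.6676593917369, 'T_tool_cam': [[0.0009, 0.9661, 0.258, 68.6341], [1.0, -0.0008, -0.0003, 0.2673], [-0.0, 0.258, -0.9661, -157.8413], [0.0, 0.0, 0.0, 1.0]]}
```

Run:
```python
import cv2
for n in("side","top"):
    a=cv2.imread(f"pics/{n}0.png");cv2.imwrite(f"pics/{n}0b.png",cv2.resize(a,(800,600),interpolation=cv2.INTER_CUBIC))
```

```text
(no output)
```

View pics/side0b.png

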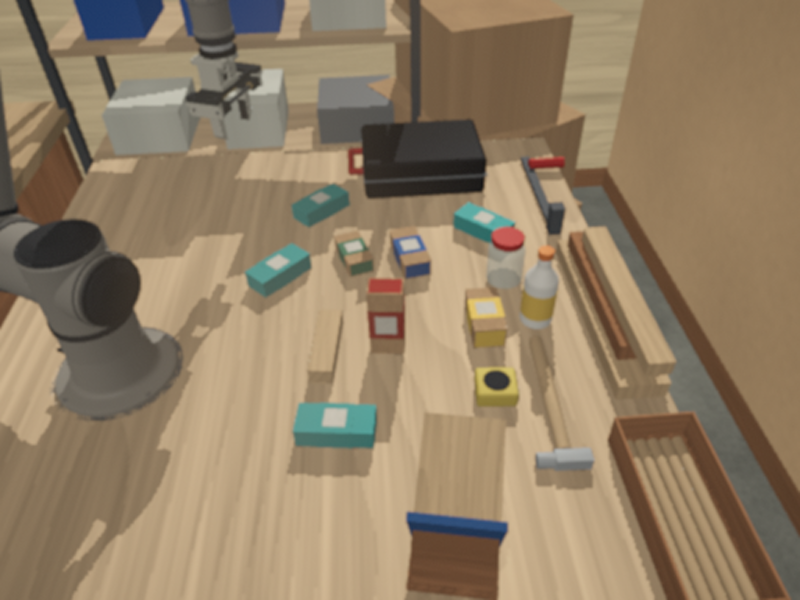

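View pics/top0b.png

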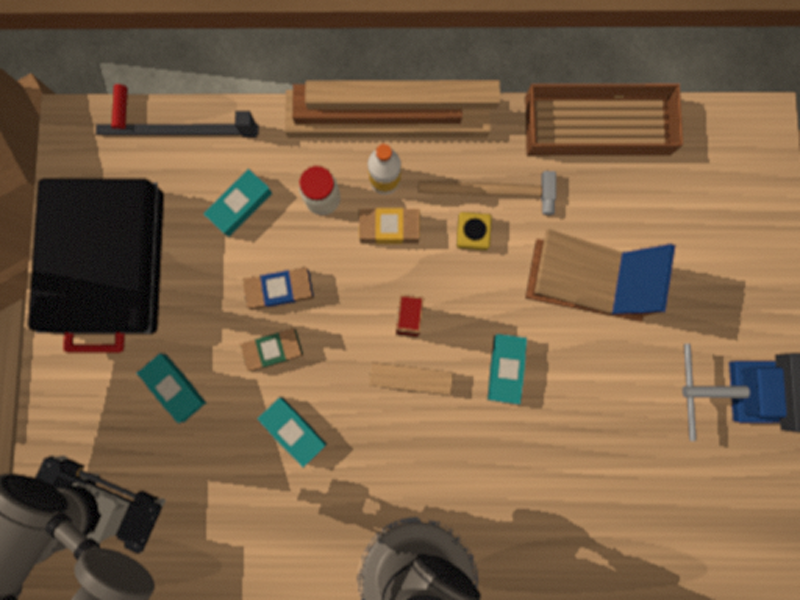

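Run:
```python
import cv2,numpy as np
def tile(n,x,y,w,h,W,H):
    a=cv2.imread(f"pics/{n}0.png")[y:y+h,x:x+w]
    t=cv2.resize(a,(W,H),interpolation=cv2.INTER_CUBIC)
    s=W/w
    for i in range(0,w,10):
        cv2.putText(t,str(x+i),(int(i*s),9),0,.3,(255,255,255),1); cv2.line(t,(int(i*s),0),(int(i*s),4),(255,255,255),1)
    for j in range(10,h,10):
        cv2.putText(t,str(y+j),(0,int(j*s)+3),0,.3,(255,255,255),1)
    return t
A=np.vstack([np.hstack([tile("top",150,165,66,75,350,400)[:300] if 0 else tile("top",145,165,80,60,400,300),tile("top",145,205,80,60,400,300)]),np.hstack([tile("top",232,178,80,60,400,300),tile("top",334,140,100,75,400,300)])])
cv2.imwrite("pics/ta.png",A)
B=np.hstack([np.vstack([tile("side",205,145,80,60,400,300),tile("side",215,170,80,60,400,300)]),tile("side",255,255,80,120,400,600)])
cv2.imwrite("pics/sa.png",B)
```

```text
(no output)
```

View pics/ta.png

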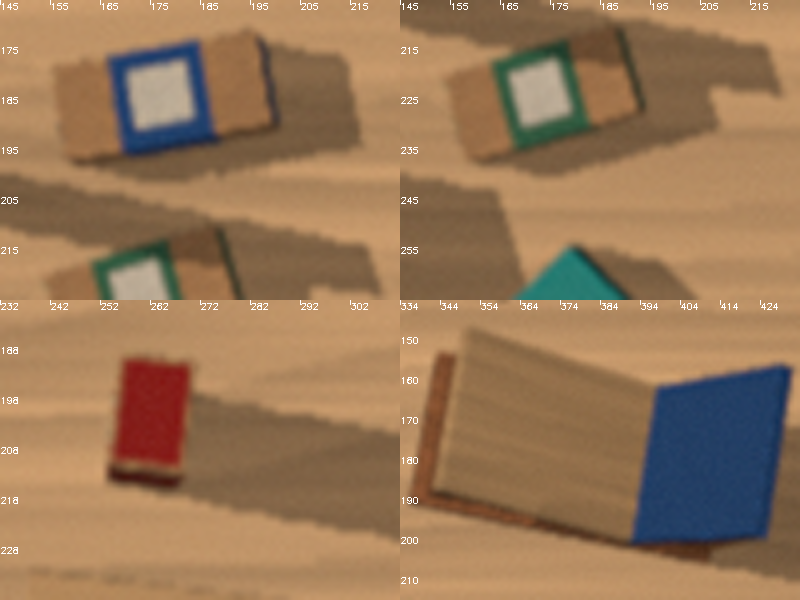

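View pics/sa.png

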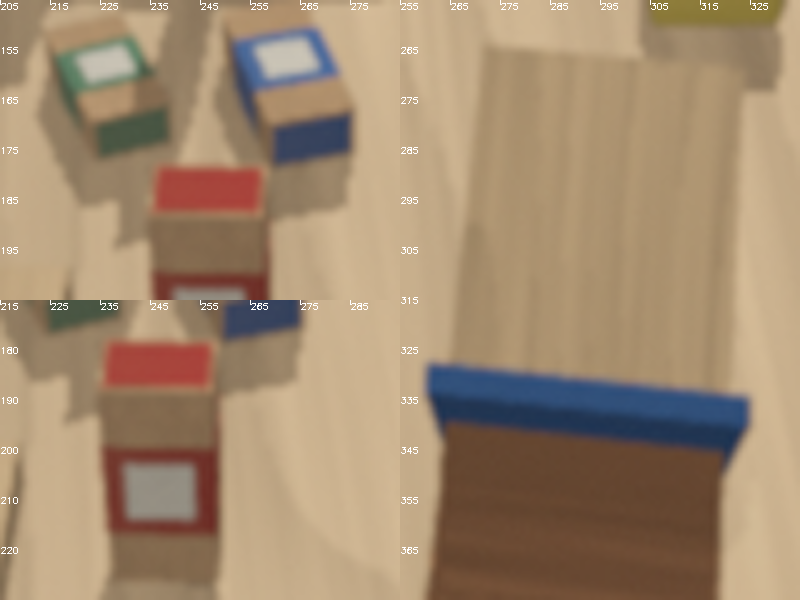

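```bash
cat > h.py <<'E'
import numpy as np,json
from scipy.optimize import least_squares
from scipy.spatial.transform import Rotation as R
def cam(c,tool=None):
    T=np.array(c["pose"]) if "pose" in c else tool@np.array(c["T_tool_cam"])
    f=192/np.tan(np.radians(c["vfov"])/2); return T,f,c["cx"],c["cy"]
def proj(C,P):
    T,f,cx,cy=C; q=(np.atleast_2d(P)-T[:3,3])@T[:3,:3]
    return np.c_[cx-f*q[:,0]/q[:,2],cy+f*q[:,1]/q[:,2]]
def tri(obs): # [(C,(u,v)),...]
    return least_squares(lambda p:np.concatenate([(proj(C,p)-uv).ravel() for C,uv in obs]),[450,0,50]).x
def toolT(o):
    T=np.eye(4);T[:3,:3]=R.from_euler("xyz",o["tcp_rot"]).as_matrix();T[:3,3]=o["tool_pos"];return T
def rect(L,W): return np.array([[L,W,0],[L,-W,0],[-L,-W,0],[-L,W,0]])/2
E
cat > m.py <<'E'
from h import *
from plant import vision
cs={n:cam(vision.capture(n)) for n in("top","side")}
px=lambda x0,y0,s,pts:(np.array(pts,float)+.5)/s-.5+[x0,y0]
def fit(name,P,obs,tilt=0,x0=None):
    # obs: {cam: (indices, pixels)}
    def f(p):
        M=R.from_euler("ZY",[p[3],-tilt]).as_matrix(); Q=P@M.T+p[:3]
        return np.concatenate([(proj(cs[n],Q[i])-uv).ravel() for n,(i,uv) in obs.items()])
    r=least_squares(f,x0,loss="soft_l1",x_scale=[100,100,100,1]); print(name,np.round(r.x[:3],1),"yaw",round(r.x[3],4),"res",np.round(r.fun,1).tolist())
    return r.x
# corners order rect: (+x+y),(+x-y),(-x-y),(-x+y); own x toward world -y-ish (image right) => yaw ~ -pi/2: +y own -> world +x (image up)
fit("blue",rect(130,60),{"top":([0,1,2,3],px(145,165,5,[(258,36),(274,125),(70,158),(53,67)])),
 "side":([0,1,2,3],px(205,145,5,[(352,110),(272,125),(228,25),(313,12)]))},x0=[500,200,40,-1.4])
fit("green",rect(110,56),{"top":([0,1,2,3],px(145,205,5,[(212,32),(240,108),(77,160),(48,80)])),
 "side":([0,1,2,3],px(205,145,5,[(165,105),(97,122),(45,28),(122,15)]))},x0=[450,200,36,-1.3])
for d in((64,44),):
  fit("red",rect(*d),{"top":([0,1,2,3],px(232,178,5,[(124,58),(191,64),(180,168),(113,164)])),
   "side":([0,1,2,3],px(205,145,5,[(263,168),(266,212),(152,212),(157,168)]))},x0=[450,50,150,0])
# deck: x toward world +y, y -> world -x ; yaw ~ +pi/2
D=np.array([[170,62,0],[170,-62,0],[0,62,0],[0,-62,0],[0,62,130],[0,-62,130]],float)
t=px(334,140,4,[(34,191),(66,28),(232,243),(256,88),(365,238),(391,66)])
s=px(255,255,5,[(85,45),(343,68),(28,365),(348,399)])
fit("deck",D,{"top":(range(6),t),"side":([0,1,4,5],s)},tilt=np.radians(20),x0=[500,-250,40,1.5])
E
python3 m.py
```

```text
blue [563.7 278.9  29.2] yaw -1.409 res [0.3, -1.0, -0.2, 0.0, -0.7, 0.0, 0.2, -0.6, 0.9, 1.8, -0.8, 1.7, -0.7, -0.9, -1.1, -0.9]
green [440.2 287.3  33.1] yaw -1.2694 res [1.0, -1.9, 0.4, 0.4, -1.5, 0.6, -0.6, -1.0, 1.4, -0.3, -1.1, 0.4, -0.4, 0.8, -0.5, -0.3]
red [500.1  18.6 147. ] yaw -0.0856 res [-1.4, -1.2, 0.7, -1.0, 1.1, 0.8, -1.2, 0.2, 0.9, -0.7, 0.1, 0.9, -0.9, 1.1, -1.0, -0.6]
deck [ 572.3 -394.1   38.6] yaw 1.3672 res [2.3, -0.3, 1.6, 0.0, 0.0, -0.1, 0.5, -0.3, -2.3, -0.3, -2.0, -0.4, -0.9, 0.2, -0.0, 0.4, -0.8, -0.4, 0.4, -0.2]
```

```bash
cat >> h.py <<'E'
def TR(pos,yaw,tilt=0,roll=0):
    # tool down, tool x at world heading yaw, then tilt (rad) about tool y: +tilt moves wrist towards tool -x
    T=np.eye(4);T[:3,:3]=(R.from_euler("xyz",[np.pi,0,yaw])*R.from_rotvec([0,-tilt,0])).as_matrix();T[:3,3]=pos;return T
def go(T,frm=None,quiet=False):
    from plant import get_obs
    o=get_obs();F=toolT(o) if frm is None else frm
    D=np.linalg.inv(F)@T; dp=np.round(D[:3,3]/1000,4).tolist();rv=np.round(R.from_matrix(D[:3,:3]).as_rotvec(),4).tolist()
    print("dp",dp,"rot",rv,"|",round(np.linalg.norm(D[:3,3])/62.5,1),"rows",round(np.degrees(np.linalg.norm(rv))/10.7,1))
    return T
E
python3 - <<'E'
from h import *
T=TR([540,-190,300],1.4)
go(T)
print(np.round(TR([0,0,0],1.4,.3)[:3,:3],2))
E
```

```text
dp [-0.5718, -0.4971, -0.0733] rot [-0.0006, 0.0003, 1.3548] | 12.2 rows 7.3
[[ 0.16  0.99 -0.05]
 [ 0.94 -0.17 -0.29]
 [-0.3   0.   -0.96]]
```

```bash
python3 -m pendant '{"dp":[[-0.57,-0.5,-0.073],[-0.57,-0.5,-0.073],[-0.57,-0.5,-0.073],[-0.57,-0.5,-0.073],[-0.57,-0.5,-0.073],[-0.57,-0.5,-0.073],[-0.57,-0.5,-0.073],[-0.57,-0.5,-0.073]],"rotation":[[0,0,1.355],[0,0,1.355],[0,0,1.355],[0,0,1.355],[0,0,1.355],[0,0,1.355],[0,0,1.355],[0,0,1.355]]}'; python3 -c "
from h import *
go(TR([540,-190,300],1.4))"
```

```text
time: 1.25
tool_pos: [421.3, 39.2, 275.0]
tcp_rot: [3.141, -0.0, 1.397]
contact_force: [1.2, 1.6, 0.5]
grip_width: 91.7
finger_force: 0.0
dp [-0.2051, 0.1567, -0.0249] rot [0.0007, -0.0004, -0.0035] | 4.1 rows 0.0
```

```bash
python3 -m pendant '{"dp":[[-0.205,0.157,-0.025],[-0.205,0.157,-0.025],[-0.205,0.157,-0.025],[-0.205,0.157,-0.025],[-0.205,0.157,-0.025],[-0.205,0.157,-0.025],[-0.205,0.157,-0.025]],"rotation":[[0,0,0],[0,0,0],[0,0,0],[0,0,0],[0,0,0],[0,0,0],[0,0,0]]}'
cat > shot.py <<'E'
import sys,cv2,pickle
from h import *
from plant import get_obs,vision
o=get_obs();c=vision.capture("wrist");n=sys.argv[1]
cv2.imwrite(f"pics/{n}.png",c["pixels"][:,:,::-1]);pickle.dump(cam(c,toolT(o)),open(f"pics/{n}.pkl","wb"))
cv2.imwrite(f"pics/{n}b.png",cv2.resize(c["pixels"][:,:,::-1],(800,600),interpolation=cv2.INTER_CUBIC))
print(o["tool_pos"],o["tcp_rot"],np.round(o["joint_positions"],2),o["contact_force"])
E
python3 shot.py w1
```

```text
time: 2.12
tool_pos: [540.1, -186.1, 299.7]
tcp_rot: [-3.141, -0.001, 1.401]
contact_force: [-0.4, 0.4, -0.2]
grip_width: 91.9
finger_force: 0.0
[ 540.09163981 -186.11206465  299.74916219] [-3.14123549e+00 -5.32906785e-04  1.40112047e+00] [-0.47  0.39  1.26  0.    1.5  -0.3 ] [-0.39073372  0.44521416 -0.21609886]
```

View pics/w1b.png

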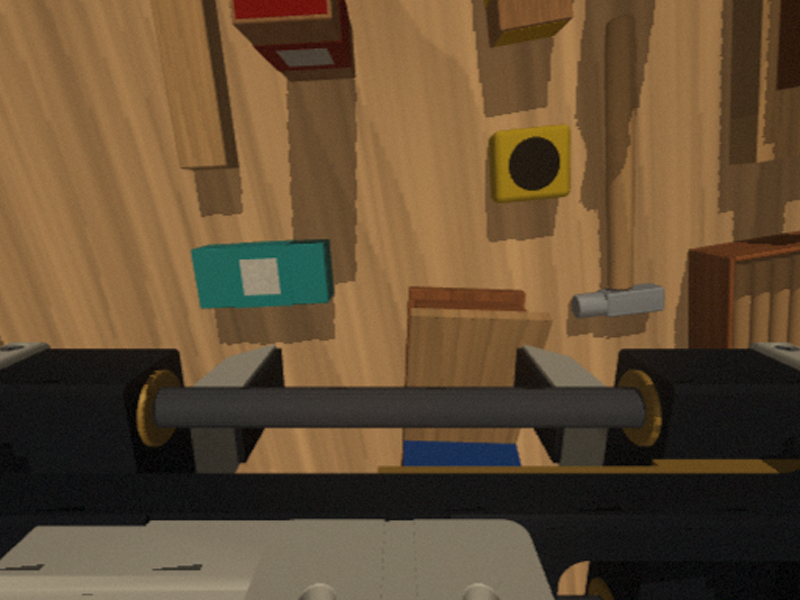

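```bash
python3 -m pendant '{"dp":[[-0.23,0.05,0.02],[-0.23,0.05,0.02],[-0.23,0.05,0.02],[-0.23,0.05,0.02],[-0.23,0.05,0.02],[-0.23,0.05,0.02],[-0.23,0.05,0.02]],"rotation":[[0,0,0],[0,0,0],[0,0,0],[0,0,0],[0,0,0],[0,0,0],[0,0,0]]}';python3 shot.py w2
```

```text
time: 3.05
tool_pos: [551.3, -420.9, 280.7]
tcp_rot: [3.141, 0.0, 1.402]
contact_force: [0.6, -0.2, 0.1]
grip_width: 91.5
finger_force: 0.0
[ 551.32643747 -420.86665429  280.73704486] [3.14054949e+00 2.65308303e-04 1.40195995e+00] [-0.76  0.65  0.86  0.    1.62 -0.59] [ 0.59391131 -0.15364328  0.0570891 ]
```

View pics/w2b.png

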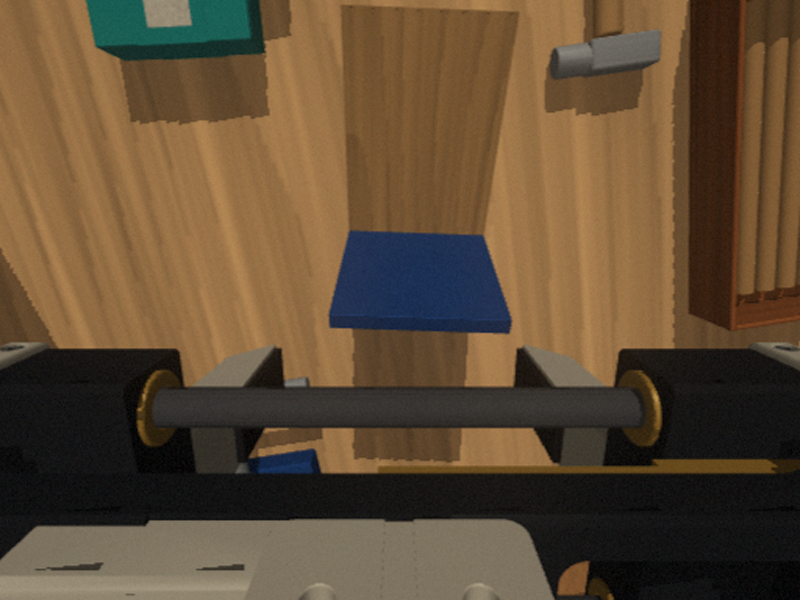

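```bash
cat > m2.py <<'E'
import m
from m import *
import pickle
for n in("w1","w2"): cs[n]=pickle.load(open(f"pics/{n}.pkl","rb"))
b=lambda pts:(np.array(pts,float)+.5)/1.5625-.5
print("----")
W2=b([(342,6),(518,12),(350,232),(484,236),(331,319),(510,323)]);W1=b([(411,308),(550,318),(402,440),(518,443)])
for i,k in enumerate(["hiL","hiR","crL","crR"]):
    print(k,np.round(tri([(cs["w1"],W1[i]),(cs["w2"],W2[i])]),1))
fit("deck w",D,{"w2":(range(6),W2),"w1":(range(4),W1)},tilt=np.radians(20),x0=[570,-394,40,1.37])
fit("deck all",D,{"w2":(range(6),W2),"w1":(range(4),W1),"top":(range(6),t),"side":([0,1,4,5],s)},tilt=np.radians(20),x0=[570,-394,40,1.37])
B=np.vstack([rect(64,44),rect(64,44)-[0,0,150]])
fit("red",B,{"w1":([5,6,1,2],b([(354,77),(286,80),(332,12),(236,14)])),"top":([0,1,2,3],px(232,178,5,[(124,58),(191,64),(180,168),(113,164)])),
   "side":([0,1,2,3],px(205,145,5,[(263,168),(266,212),(152,212),(157,168)]))},x0=[500,20,150,0])
E
python3 m2.py
```

```text
blue [563.7 278.9  29.2] yaw -1.409 res [0.3, -1.0, -0.2, 0.0, -0.7, 0.0, 0.2, -0.6, 0.9, 1.8, -0.8, 1.7, -0.7, -0.9, -1.1, -0.9]
green [440.2 287.3  33.1] yaw -1.2694 res [1.0, -1.9, 0.4, 0.4, -1.5, 0.6, -0.6, -1.0, 1.4, -0.3, -1.1, 0.4, -0.4, 0.8, -0.5, -0.3]
red [500.1  18.6 147. ] yaw -0.0856 res [-1.4, -1.2, 0.7, -1.0, 1.1, 0.8, -1.2, 0.2, 0.9, -0.7, 0.1, 0.9, -0.9, 1.1, -1.0, -0.6]
deck [ 572.3 -394.1   38.6] yaw 1.3672 res [2.3, -0.3, 1.6, 0.0, 0.0, -0.1, 0.5, -0.3, -2.3, -0.3, -2.0, -0.4, -0.9, 0.2, -0.0, 0.4, -0.8, -0.4, 0.4, -0.2]
----
hiL [ 545.3 -220.7   86. ]
hiR [ 666.  -248.    94.3]
crL [ 512.  -382.7   35.6]
crR [ 635.6 -406.9   37.4]
deck w [ 573.8 -393.8   38.3] yaw 1.3724 res [-0.9, 0.6, 0.4, 0.7, -0.2, -0.6, -0.1, -0.5, -0.9, -2.7, 2.0, -1.8, -0.4, 5.2, 1.0, 1.4, 1.1, 0.0, -1.3, 0.1]
deck all [ 573.3 -393.9   38.2] yaw 1.3702 res [-0.9, 0.6, 0.2, 1.0, -0.5, -0.6, -0.4, -0.3, -1.4, -2.8, 1.5, -1.7, -0.4, 5.1, 0.9, 1.5, 0.9, -0.0, -1.5, 0.1, 2.2, -0.4, 1.4, -0.1, -0.1, -0.4, 0.3, -0.6, -2.4, -0.6, -2.3, -0.7, -0.7, 0.3, 0.1, 0.3, -0.3, -0.3, 0.9, -0.3]
red [499.7  21.1 146.9] yaw -0.1144 res [1.0, -1.5, 2.5, -0.9, 0.2, 0.9, -2.5, 3.7, -2.0, -1.3, 0.2, -0.7, -0.2, 1.1, -2.4, 0.0, 0.9, -1.1, -0.4, 0.6, -1.2, 0.3, -0.9, -1.3]
```

```bash
cat >> h.py <<'E'
def G(g,yaw,tilt_deg,back=0): # TCP pose with grasp point g, backed off along tool axis
    T=TR([0,0,0],yaw,np.radians(tilt_deg)); T[:3,3]=np.array(g)+(19-back)*T[:3,2]; return T
E
python3 - <<'E'
from h import *
go(G([499.2,11,120],1.48,-50,100))
E
```

```text
dp [0.3558, -0.1194, 0.1082] rot [0.0351, 0.8726, -0.0732] | 6.2 rows 4.7
```

```bash
python3 -m pendant '{"dp":[[0.356,-0.119,0.108],[0.356,-0.119,0.108],[0.356,-0.119,0.108],[0.356,-0.119,0.108],[0.356,-0.119,0.108],[0.356,-0.119,0.108],[0.356,-0.119,0.108],[0.356,-0.119,0.108]],"rotation":[[0.035,0.873,-0.073],[0.035,0.873,-0.073],[0.035,0.873,-0.073],[0.035,0.873,-0.073],[0.035,0.873,-0.073],[0.035,0.873,-0.073],[0.035,0.873,-0.073],[0.035,0.873,-0.073]]}'; python3 -c "
from h import *
from plant import get_obs
print(get_obs()['joint_positions'])
go(G([499.2,11,120],1.48,-50))"; python3 shot.py w3
```

```text
time: 4.2
tool_pos: [494.2, -51.1, 172.2]
tcp_rot: [3.141, -0.873, 1.48]
contact_force: [0.6, -0.3, -1.0]
grip_width: 91.7
finger_force: 0.0
[-0.69453634  0.58306193  1.64536137  0.68344533  1.52193255 -0.86027224]
dp [0.0001, -0.0007, 0.1003] rot [0.0002, 0.0, 0.0001] | 1.6 rows 0.0
[494.19388155 -51.12278872 172.17100033] [ 3.14129073 -0.87263418  1.48014342] [-0.69  0.58  1.65  0.68  1.52 -0.86] [ 0.63699797 -0.34586721 -0.9848524 ]
```

View pics/w3b.png

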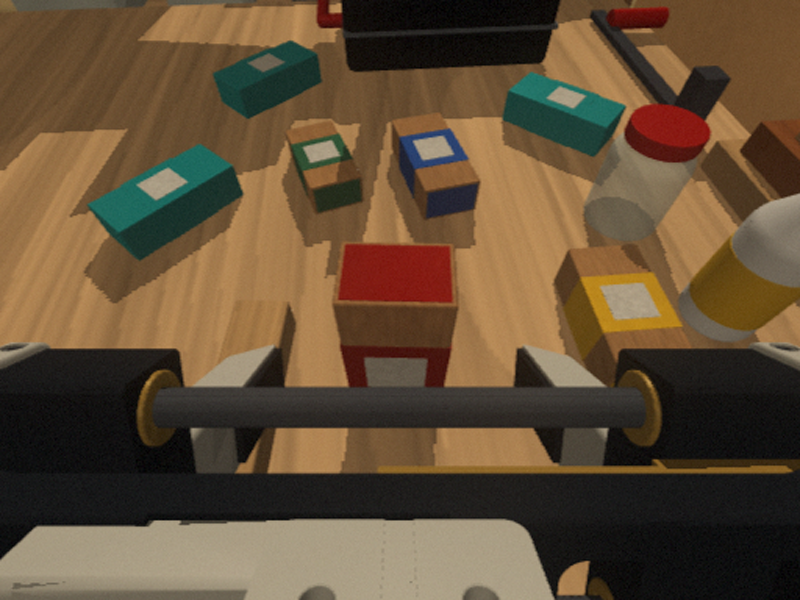

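```bash
python3 - <<'E' | tail -4
from m2 import *
cs["w3"]=pickle.load(open("pics/w3.pkl","rb"))
W3=b([(453,244),(457,305),(333,305),(343,243)])
fit("red w3",rect(64,44),{"w3":(range(4),W3)},x0=[500,20,150,0])
fit("red w3+",rect(64,44),{"w3":(range(4),W3),"top":([0,1,2,3],px(232,178,5,[(124,58),(191,64),(180,168),(113,164)])),
   "side":([0,1,2,3],px(205,145,5,[(263,168),(266,212),(152,212),(157,168)]))},x0=[500,20,150,0])
E
```

```text
deck all [ 573.3 -393.9   38.2] yaw 1.3702 res [-0.9, 0.6, 0.2, 1.0, -0.5, -0.6, -0.4, -0.3, -1.4, -2.8, 1.5, -1.7, -0.4, 5.1, 0.9, 1.5, 0.9, -0.0, -1.5, 0.1, 2.2, -0.4, 1.4, -0.1, -0.1, -0.4, 0.3, -0.6, -2.4, -0.6, -2.3, -0.7, -0.7, 0.3, 0.1, 0.3, -0.3, -0.3, 0.9, -0.3]
red [499.7  21.1 146.9] yaw -0.1144 res [1.0, -1.5, 2.5, -0.9, 0.2, 0.9, -2.5, 3.7, -2.0, -1.3, 0.2, -0.7, -0.2, 1.1, -2.4, 0.0, 0.9, -1.1, -0.4, 0.6, -1.2, 0.3, -0.9, -1.3]
red w3 [500.2  22.3 143.1] yaw -0.1081 res [-0.3, -0.1, 0.1, 0.9, 0.8, -0.3, -0.6, -0.4]
red w3+ [500.   20.5 145.2] yaw -0.1066 res [0.0, -0.3, 0.5, 1.2, 0.3, 0.1, -1.0, -0.5, -1.9, -1.2, 0.3, -0.8, 0.1, 1.0, -2.1, 0.1, 1.0, -0.5, -0.2, 1.1, -1.0, 1.0, -0.8, -0.7]
```

```bash
python3 -m pendant '{"dp":[[0,-0.001,0.035],[0,-0.001,0.07],[0,-0.001,0.1],[0,-0.001,0.1]],"rotation":[[0,0,0],[0,0,0],[0,0,0],[0,0,0]]}'
```

```text
time: 4.85
tool_pos: [500.0, 24.9, 106.8]
tcp_rot: [-3.138, -0.874, 1.476]
contact_force: [0.6, -0.7, 0.6]
grip_width: 91.6
finger_force: 0.0
```

```bash
python3 -m pendant '{"dp":[[0,0,0],[0,0,0],[0,0,0],[0,0,0],[0,0,0],[0,0,0]],"rotation":[[0,0,0],[0,0,0],[0,0,0],[0,0,0],[0,0,0],[0,0,0]]}' 0.05
cat > lay.py <<'E'
from h import *
from plant import get_obs
import sys
# plan edge-pivot: tilt relative angles a (deg total so far) ; carton edge pivot point fixed, lift dz
o=get_obs();F=toolT(o);g=F[:3,3]-19*F[:3,2]
a0=float(sys.argv[1]); h=np.array([np.cos(1.48),np.sin(1.48),0]); lift=float(sys.argv[3])
ax=np.cross(h,[0,0,1])*-1  # rotating about this takes z to h
E0=np.array([500,20.5,0])+22*h   # pivot edge (bench)
ax=np.cross([0,0,1],h)
for a in np.linspace(0,float(sys.argv[2]),9)[1:]:
    Q=R.from_rotvec(np.radians(a)*ax).as_matrix()
    T=np.eye(4);T[:3,:3]=Q@F[:3,:3];T[:3,3]=E0+Q@(F[:3,3]-E0)+[0,0,lift]
    D=np.linalg.inv(F)@T
    print(np.round(D[:3,3]/1000,4).tolist(),np.round(R.from_matrix(D[:3,:3]).as_rotvec(),3).tolist())
E
python3 lay.py 0 45 1
```

```text
time: 5.6
tool_pos: [500.2, 24.6, 107.9]
tcp_rot: [-3.141, -0.874, 1.478]
contact_force: [-3.0, -2.0, 6.0]
grip_width: 64.4
finger_force: 29.9
[0.0086, -0.0, 0.0067] [-0.0, -0.098, -0.0]
[0.0156, -0.0, 0.0148] [-0.0, -0.196, -0.0]
[0.0218, -0.0001, 0.0236] [-0.0, -0.295, -0.0]
[0.0271, -0.0001, 0.0329] [-0.001, -0.393, -0.001]
[0.0315, -0.0001, 0.0427] [-0.001, -0.491, -0.001]
[0.0349, -0.0001, 0.0529] [-0.001, -0.589, -0.001]
[0.0373, -0.0001, 0.0634] [-0.001, -0.687, -0.001]
[0.0386, -0.0001, 0.074] [-0.001, -0.785, -0.001]
```

```bash
python3 -m pendant '{"dp":[[0.0086,0,0.0067],[0.0156,0,0.0148],[0.0218,0,0.0236],[0.0271,0,0.0329],[0.0315,0,0.0427],[0.0349,0,0.0529],[0.0373,0,0.0634],[0.0386,0,0.074]],"rotation":[[0,-0.098,0],[0,-0.196,0],[0,-0.295,0],[0,-0.393,0],[0,-0.491,0],[0,-0.589,0],[0,-0.687,0],[0,-0.785,0]]}'
python3 - <<'E'
from plant import get_obs
print(get_obs()['joint_positions'])
E
python3 lay.py 0 25 0
```

```text
time: 6.6
tool_pos: [506.6, 106.4, 88.4]
tcp_rot: [-3.139, -0.085, 1.478]
contact_force: [0.3, -0.7, -7.7]
grip_width: 64.0
finger_force: 29.9
[0.0058641  0.47615748 1.74722397 0.10740982 0.91523589 0.03307853]
[0.0044, 0.0, 0.004] [-0.0, -0.055, 0.0]
[0.0086, 0.0, 0.0083] [-0.0, -0.109, 0.0]
[0.0125, 0.0, 0.0127] [-0.0, -0.164, 0.0]
[0.0162, 0.0, 0.0174] [-0.0, -0.218, 0.001]
[0.0196, 0.0, 0.0223] [-0.001, -0.273, 0.001]
[0.0228, 0.0, 0.0273] [-0.001, -0.327, 0.001]
[0.0256, 0.0, 0.0326] [-0.001, -0.382, 0.001]
[0.0282, 0.0, 0.0379] [-0.001, -0.436, 0.001]
```

```bash
python3 -m pendant '{"dp":[[0.0044,0,0.004],[0.0086,0,0.0083],[0.0125,0,0.0127],[0.0162,0,0.0174],[0.0196,0,0.0223],[0.0228,0,0.0273],[0.0256,0,0.0326],[0.0282,0,0.0379]],"rotation":[[0,-0.055,0],[0,-0.109,0],[0,-0.164,0],[0,-0.218,0],[0,-0.273,0],[0,-0.327,0],[0,-0.382,0],[0,-0.436,0]]}'
python3 - <<'E'
from plant import get_obs
print(get_obs()['joint_positions'])
E
python3 lay.py 0 20 0
```

```text
time: 7.6
tool_pos: [509.5, 137.7, 52.7]
tcp_rot: [-3.138, 0.349, 1.479]
contact_force: [0.2, 0.4, -6.4]
grip_width: 63.7
finger_force: 29.9
[ 0.30818171  0.6467412   1.60566962 -0.36708966  1.06276861  0.60855844]
[0.0035, 0.0, 0.0032] [-0.0, -0.044, 0.0]
[0.0069, 0.0, 0.0066] [-0.0, -0.087, 0.0]
[0.0101, 0.0, 0.0101] [-0.0, -0.131, 0.0]
[0.0132, 0.0, 0.0137] [-0.0, -0.175, 0.001]
[0.0161, 0.0, 0.0175] [-0.0, -0.218, 0.001]
[0.0188, 0.0001, 0.0214] [-0.0, -0.262, 0.001]
[0.0214, 0.0001, 0.0254] [-0.0, -0.305, 0.001]
[0.0238, 0.0001, 0.0295] [-0.0, -0.349, 0.001]
```

```bash
python3 -m pendant '{"dp":[[0.0035,0,0.0032],[0.0069,0,0.0066],[0.0101,0,0.0101],[0.0132,0,0.0137],[0.0161,0,0.0175],[0.0188,0,0.0214],[0.0214,0,0.0254],[0.0238,0,0.0295]],"rotation":[[0,-0.044,0],[0,-0.087,0],[0,-0.131,0],[0,-0.175,0],[0,-0.218,0],[0,-0.262,0],[0,-0.305,0],[0,-0.349,0]]}'
python3 - <<'E'
from h import *
from plant import get_obs
print(get_obs()['joint_positions'])
T=toolT(get_obs());print("grasp",T[:3,3]-19*T[:3,2]); print("1mm down in tool axes",T[:3,:3].T@[0,0,-1])
E
python3 shot.py w4
```

```text
time: 8.6
tool_pos: [511.7, 149.7, 18.0]
tcp_rot: [-3.141, 0.699, 1.479]
contact_force: [0.3, -0.2, -6.7]
grip_width: 64.1
finger_force: 29.9
[ 0.46746768  0.8625716   1.44954746 -0.60051434  1.30298623  0.86538828]
grasp [512.81233281 161.878337    32.59338418]
1mm down in tool axes [6.43400689e-01 4.80120294e-04 7.65529439e-01]
[511.67562311 149.70668388  18.04832483] [-3.14096548  0.69893229  1.47865128] [ 0.47  0.86  1.45 -0.6   1.3   0.87] [ 0.30804255 -0.18447893 -6.7485698 ]
```

Run:
```python
from plant import vision
import cv2,numpy as np
c=vision.capture("side")["pixels"][:,:,::-1]
cv2.imwrite("pics/lay.png",np.hstack([cv2.resize(c[130:230,200:300],(400,400),interpolation=cv2.INTER_CUBIC),cv2.resize(cv2.imread("pics/w4.png"),(400,400))]))
```

```text
(no output)
```

View pics/lay.png

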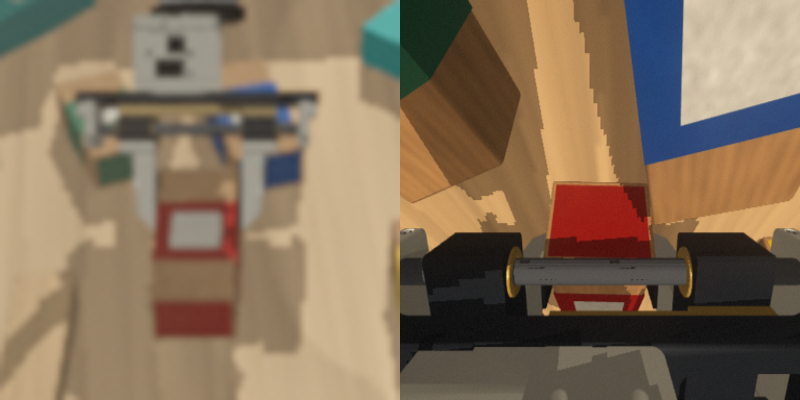

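```bash
python3 -m pendant '{"dp":[[0.0006,0,0.0008],[0.001,0,0.0012],[0.0013,0,0.0015],[0.0013,0,0.0015]],"rotation":[[0,0,0],[0,0,0],[0,0,0],[0,0,0]]}'
```

```text
time: 9.2
tool_pos: [511.7, 149.4, 17.0]
tcp_rot: [-3.141, 0.696, 1.478]
contact_force: [-0.5, 1.5, -1.7]
grip_width: 64.0
finger_force: 29.9
```

```bash
python3 -m pendant '{"dp":[[0.0003,0,0.0004],[0.0003,0,0.0004],[0.0003,0,0.0004]],"rotation":[[0,0,0],[0,0,0],[0,0,0]]}'; python3 -m pendant '{"dp":[[0,0,0],[0,0,0],[0,0,0],[0,0,0]],"rotation":[[0,0,0],[0,0,0],[0,0,0],[0,0,0]]}' 0.088
python3 - <<'E'
from h import *
T=G([508,112,26],1.48,0,110); go(T)
E
```

```text
time: 9.57
tool_pos: [511.7, 149.6, 16.2]
tcp_rot: [-3.141, 0.696, 1.479]
contact_force: [-0.7, 3.2, -0.7]
grip_width: 64.0
finger_force: 30.0
time: 10.07
tool_pos: [511.6, 149.4, 15.9]
tcp_rot: [-3.141, 0.697, 1.479]
contact_force: [0.2, 0.8, -0.0]
grip_width: 87.8
finger_force: 0.0
dp [-0.0937, -0.0002, -0.0534] rot [-0.0013, 0.6965, -0.0015] | 1.7 rows 3.7
```

Run:
```python
from h import *
go(TR([506,70,190],1.48))
```

```text
dp [-0.1728, 0.0016, -0.0825] rot [-0.0013, 0.6965, -0.0015] | 3.1 rows 3.7
```

```bash
python3 -m pendant '{"dp":[[0,0,-0.03],[0,0,-0.06],[-0.06,0,-0.08],[-0.12,0.0016,-0.0825],[-0.173,0.0016,-0.0825],[-0.173,0.0016,-0.0825],[-0.173,0.0016,-0.0825]],"rotation":[[0,0,0],[0,0,0],[0,0.15,0],[0,0.33,0],[0,0.5,0],[0,0.6965,0],[0,0.6965,0]]}'; python3 shot.py w5
cat > det.py <<'E'
import sys,cv2,pickle
from h import *
n=sys.argv[1]; color=sys.argv[2]; z=float(sys.argv[3]); x0,y0=map(float,sys.argv[4:6])
C=pickle.load(open(f"pics/{n}.pkl","rb")); im=cv2.imread(f"pics/{n}.png"); hsv=cv2.cvtColor(im,cv2.COLOR_BGR2HSV).astype(int)
H,S,V=hsv[...,0],hsv[...,1],hsv[...,2]
white=((S<60)&(V>90)).astype(np.uint8)
u,v=proj(C,[x0,y0,z])[0]; print("expected px",u,v)
k,lab,st,ce=cv2.connectedComponentsWithStats(white)
i=min((i for i in range(1,k) if st[i,4]>60),key=lambda i:np.hypot(*(ce[i]-[u,v])))
# label corners back-projected onto z plane
def back(p):
    T,f,cx,cy=C; d=T[:3,:3]@np.array([(p[0]-cx)/f,-(p[1]-cy)/f,-1]); s=(z-T[2,3])/d[2]; return (T[:3,3]+s*d)[:2]
ct,_=cv2.findContours((lab==i).astype(np.uint8),cv2.RETR_EXTERNAL,cv2.CHAIN_APPROX_NONE)
W=np.array([back(p) for p in ct[0][:,0]],np.float32)
(c,sz,ang)=cv2.minAreaRect(W); print("label px",ce[i],st[i].tolist(),"world",c,"size",sz,"ang",ang, np.radians(ang))
E
python3 det.py w5 red 44 508.8 117
```

```text
time: 10.95
tool_pos: [506.0, 67.1, 191.4]
tcp_rot: [3.14, -0.0, 1.472]
contact_force: [0.1, -0.2, -0.5]
grip_width: 88.0
finger_force: 0.0
[505.99316884  67.07362612 191.35815667] [ 3.14038180e+00 -2.58981485e-04  1.47229173e+00] [-0.02  0.35  1.62  0.    1.17  0.08] [ 0.10791222 -0.20455857 -0.47755896]
expected px 252.29960577055968 139.58191709721467
label px [291.51376147 341.46788991] [281, 334, 22, 16, 109] world (533.539794921875, -153.298828125) size (22.975303649902344, 28.121505737304688) ang 13.068860054016113 0.22809463742494515
```

View pics/w5b.png

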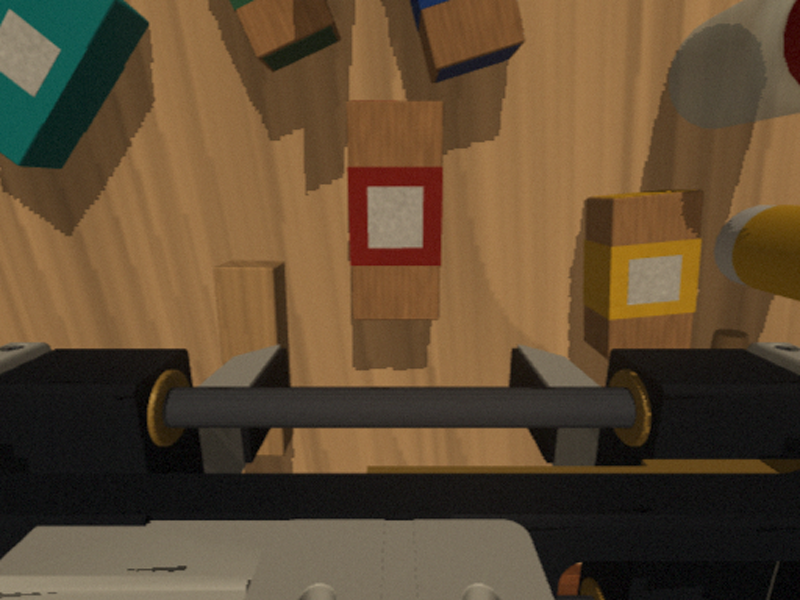

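Run:
```python
from h import *
import cv2
im=cv2.imread("pics/w5.png");h=cv2.cvtColor(im,cv2.COLOR_BGR2HSV)
print(h[138,253],h[180,420],h[150,150],h[85,253],h[28,15])
go(G([508.9,118,26],1.475,0,40));go(G([508.9,118,26],1.475,0,0))
```

```text
[ 19  59 147] [ 16  63 155] [ 15 141 148] [ 14 159 122] [ 21  61 138]
dp [0.0501, -0.0014, 0.1434] rot [-0.0008, 0.0015, -0.0005] | 2.4 rows 0.0
dp [0.0502, -0.0014, 0.1834] rot [-0.0008, 0.0015, -0.0005] | 3.0 rows 0.0
```

```bash
sed -i 's/(S<60)&(V>90)/(S<95)\&(V>80)\&(H<40)/' det.py; python3 det.py w5 red 44 508.8 117; python3 -m pendant '{"dp":[[0.03,-0.0014,0.05],[0.05,-0.0014,0.1],[0.05,-0.0014,0.14],[0.05,-0.0014,0.165],[0.05,-0.0014,0.183],[0.05,-0.0014,0.183],[0.05,-0.0014,0.183]],"rotation":[[0,0,0],[0,0,0],[0,0,0],[0,0,0],[0,0,0],[0,0,0],[0,0,0]]}'
```

```text
expected px 252.29960577055968 139.58191709721467
label px [252.41691843 138.5989426 ] [235, 120, 36, 39, 1324] world (508.88323974609375, 117.2606201171875) size (40.65492248535156, 38.11434555053711) ang 84.40296173095703 1.4731095806399725
time: 11.88
tool_pos: [509.0, 120.9, 7.2]
tcp_rot: [-3.141, 0.001, 1.48]
contact_force: [0.4, 0.3, 0.2]
grip_width: 87.9
finger_force: 0.0
```

```bash
cat >> h.py <<'E'
O=np.array([573.4,-394,39.0]);DY=1.371
def deckT(x,y,z):  # TCP at deck coords
    T=TR([0,0,0],DY,np.radians(-20)); T[:3,3]=O+x*T[:3,0]-y*T[:3,1]-z*T[:3,2]; return T
def deckpos():
    from plant import get_obs
    o=get_obs();T=TR([0,0,0],DY,np.radians(-20)); d=T[:3,:3].T@(np.array(o["tool_pos"])-O); f=T[:3,:3].T@np.array(o["contact_force"])
    print("deck x,y,z",np.round([d[0],-d[1],-d[2]],1),"F",np.round([f[0],-f[1],-f[2]],1))
E
python3 -m pendant '{"dp":[[0,0,0],[0,0,0],[0,0,0],[0,0,0],[0,0,0]],"rotation":[[0,0,0],[0,0,0],[0,0,0],[0,0,0],[0,0,0]]}' 0.05
python3 - <<'E'
from h import *
go(deckT(98.6,0,67))
E
```

```text
time: 12.5
tool_pos: [509.1, 119.8, 7.6]
tcp_rot: [-3.141, -0.0, 1.478]
contact_force: [-1.4, 0.4, 4.9]
grip_width: 64.2
finger_force: 30.0
dp [-0.4363, 0.119, -0.1282] rot [-0.0191, 0.3486, 0.1059] | 7.5 rows 2.0
```

```bash
python3 -m pendant '{"dp":[[0,0,-0.02],[0,0,-0.06],[-0.02,0,-0.11],[-0.06,0.015,-0.15],[-0.11,0.03,-0.16],[-0.16,0.045,-0.16],[-0.21,0.06,-0.16],[-0.26,0.07,-0.16]],"rotation":[[0,0,0],[0,0,0],[0,0,0],[0,0.05,0.015],[0,0.1,0.03],[0,0.15,0.045],[-0.01,0.2,0.06],[-0.01,0.25,0.075]]}'
python3 - <<'E'
from h import *
go(deckT(97.5,0,67))
E
```

```text
time: 13.5
tool_pos: [554.2, -147.2, 165.8]
tcp_rot: [-3.139, -0.252, 1.402]
contact_force: [1.0, 0.5, -6.9]
grip_width: 63.6
finger_force: 30.0
dp [-0.1736, 0.0626, -0.0134] rot [-0.0113, 0.097, 0.0291] | 3.0 rows 0.5
```

```bash
python3 -m pendant '{"dp":[[-0.04,0.015,-0.014],[-0.08,0.03,-0.014],[-0.12,0.045,-0.014],[-0.15,0.055,-0.014],[-0.165,0.06,-0.014],[-0.17,0.062,-0.014],[-0.17,0.062,-0.014],[-0.17,0.062,-0.014]],"rotation":[[0,0.03,0.01],[0,0.06,0.02],[0,0.097,0.029],[-0.01,0.097,0.029],[-0.01,0.097,0.029],[-0.01,0.097,0.029],[-0.01,0.097,0.029],[-0.01,0.097,0.029]]}'
python3 - <<'E'
from h import *
deckpos()
go(deckT(92.5,0,20));go(deckT(92.5,0,9))
E
python3 shot.py w6
```

```text
time: 14.5
tool_pos: [587.8, -320.7, 138.6]
tcp_rot: [3.141, -0.347, 1.373]
contact_force: [-0.2, 0.4, -6.4]
grip_width: 63.9
finger_force: 30.0
deck x,y,z [104.2   0.4  68.1] F [-1.8  0.3 -6.1]
dp [-0.0117, 0.0004, 0.0481] rot [-0.0003, 0.0016, 0.002] | 0.8 rows 0.0
dp [-0.0116, 0.0004, 0.0591] rot [-0.0003, 0.0016, 0.002] | 1.0 rows 0.0
[ 587.82483248 -320.74515598  138.62219447] [ 3.14117385 -0.34744725  1.37315204] [-0.75  0.77  1.08  0.29  1.49 -0.61] [-0.18231809  0.40124171 -6.35994656]
```

```bash
python3 -m pendant '{"dp":[[-0.006,0,0.02],[-0.0117,0,0.04],[-0.0117,0,0.05],[-0.0117,0,0.055],[-0.0117,0,0.057],[-0.0117,0,0.058],[-0.0117,0,0.058]],"rotation":[[0,0,0],[0,0.0016,0.002],[0,0.0016,0.002],[0,0.0016,0.002],[0,0.0016,0.002],[0,0.0016,0.002],[0,0.0016,0.002]]}'
python3 -c "
from h import *
deckpos()"
```

```text
time: 15.42
tool_pos: [589.7, -313.4, 80.5]
tcp_rot: [3.141, -0.348, 1.37]
contact_force: [-0.1, 0.1, -5.2]
grip_width: 64.0
finger_force: 30.0
deck x,y,z [91.5  0.  10.9] F [-1.7  0.2 -5. ]
```

```bash
python3 -m pendant '{"dp":[[-0.003,0,0.001],[-0.006,0,0.0015],[-0.009,0,0.002],[-0.011,0,0.002],[-0.011,0,0.002]],"rotation":[[0,0,0],[0,0,0],[0,0,0],[0,0,0],[0,0,0]]}'
python3 -c "
from h import *
deckpos()"
```

```text
time: 16.05
tool_pos: [587.5, -322.9, 74.3]
tcp_rot: [3.142, -0.349, 1.37]
contact_force: [0.4, 0.5, -6.2]
grip_width: 64.0
finger_force: 30.0
deck x,y,z [80.2  0.3  8.4] F [-1.6 -0.3 -6. ]
```

```bash
python3 -m pendant '{"dp":[[-0.001,0,0.0005],[-0.002,0,0.001],[-0.003,0,0.001],[-0.004,0,0.001],[-0.004,0,0.001]],"rotation":[[0,0,0],[0,0,0],[0,0,0],[0,0,0],[0,0,0]]}'
python3 -c "
from h import *
deckpos()"
```

```text
time: 16.68
tool_pos: [587.7, -324.6, 73.7]
tcp_rot: [3.14, -0.351, 1.371]
contact_force: [-1.0, 6.9, 7.2]
grip_width: 63.9
finger_force: 30.0
deck x,y,z [78.4 -0.2  8.3] F [8.6 2.4 4.5]
```

```bash
python3 -m pendant '{"dp":[[0,0,0],[0,0,0],[0,0,0]],"rotation":[[0,0,0],[0,0,0],[0,0,0]]}' 0.085
python3 -c "
from h import *
deckpos()
go(deckT(50,0,190))"
```

```text
time: 17.05
tool_pos: [586.9, -326.3, 72.0]
tcp_rot: [3.141, -0.348, 1.37]
contact_force: [-0.3, -0.5, 0.7]
grip_width: 83.9
finger_force: 0.0
deck x,y,z [76.1  0.2  7.4] F [-0.3  0.2  0.8]
dp [-0.0263, 0.0004, -0.1826] rot [0.0006, 0.0006, -0.001] | 3.0 rows 0.0
```

```bash
python3 -m pendant '{"dp":[[0,0,-0.03],[0,0,-0.09],[0,0,-0.15],[-0.04,0,-0.183],[-0.05,0,-0.183],[-0.05,0,-0.183],[-0.05,0,-0.183]],"rotation":[[0,0,0],[0,0,0],[0,0,0],[0,0,0],[0,0,0],[0,0,0],[0,0,0]]}'
python3 shot.py w7
cat > detd.py <<'E'
# label pose on plane deck z=h, in deck coords
import sys,cv2,pickle
from h import *
n=sys.argv[1]; h=float(sys.argv[2]); x0=float(sys.argv[3])
C=pickle.load(open(f"pics/{n}.pkl","rb")); im=cv2.imread(f"pics/{n}.png"); hsv=cv2.cvtColor(im,cv2.COLOR_BGR2HSV).astype(int)
M=deckT(0,0,0); A=np.c_[M[:3,0],-M[:3,1],-M[:3,2]]
u=proj(C,O+A@[x0,0,h])[0]
w=((hsv[...,1]<95)&(hsv[...,2]>80)&(hsv[...,0]<40)).astype(np.uint8)
k,lab,st,ce=cv2.connectedComponentsWithStats(w)
i=min((i for i in range(1,k) if st[i,4]>200),key=lambda i:np.hypot(*(ce[i]-u)))
def back(p):
    T,f,cx,cy=C; d=A.T@(T[:3,:3]@np.array([(p[0]-cx)/f,-(p[1]-cy)/f,-1])); o=A.T@(T[:3,3]-O); return (o+(h-o[2])/d[2]*d)[:2]
ct,_=cv2.findContours((lab==i).astype(np.uint8),cv2.RETR_EXTERNAL,cv2.CHAIN_APPROX_NONE)
r=cv2.minAreaRect(np.array([back(p) for p in ct[0][:,0]],np.float32))
print("exp",u,"px",ce[i],st[i,4],"deck xy",r[0],"size",r[1],"ang",r[2])
# backstop top front corners and blue mask extents near the carton
for p in([0,62,130],[0,-62,130],[0,62,0],[0,-62,0],[150,32,44],[150,-32,44]): print(p,np.round(proj(C,O+A@p)[0],1))
E
python3 detd.py w7 44 75
```

```text
time: 17.92
tool_pos: [565.4, -431.9, 225.9]
tcp_rot: [-3.14, -0.351, 1.371]
contact_force: [0.1, 0.5, -1.2]
grip_width: 85.0
finger_force: 0.0
[ 565.36892837 -431.86430139  225.88569114] [-3.13986461 -0.35069583  1.3707201 ] [-0.88  0.85  0.68  0.28  1.83 -0.64] [ 0.05454807  0.46174162 -1.21027024]
exp [255.02678319 142.2801926 ] px [255.75849335 140.83013294] 1354 deck xy (76.01478576660156, -0.5353717803955078) size (40.476318359375, 37.967567443847656) ang 0.039477623999118805
[0, 62, 130] [182. 239.]
[0, -62, 130] [327.6 239.2]
[0, 62, 0] [207.7 198. ]
[0, -62, 0] [302.5 198.1]
[150, 32, 44] [223.5  67.2]
[150, -32, 44] [286.6  67.1]
```

Run:
```python
from h import *
import cv2,pickle
im=cv2.imread("pics/w7.png");hsv=cv2.cvtColor(im,cv2.COLOR_BGR2HSV).astype(int)
m=(abs(hsv[...,0]-112)<12)&(hsv[...,1]>120)
for r in(205,212,218,224,230): 
    c=np.where(m[r,150:360])[0]+150; print(r,c.min() if len(c) else None,c.max() if len(c) else None)
C=pickle.load(open("pics/w7.pkl","rb"));M=deckT(0,0,0);A=np.c_[M[:3,0],-M[:3,1],-M[:3,2]]
for z in(30,60,90,120): print(np.round([proj(C,O+A@[0,s*62,z])[0] for s in(1,-1)],1).tolist())
go(TR([573,220,190],1.733))
```

```text
205 204 305
212 199 309
218 196 313
224 192 317
230 188 320
[[203.5, 204.7], [306.6, 204.8]]
[[198.5, 212.7], [311.5, 212.8]]
[[192.4, 222.3], [317.4, 222.5]]
[[184.9, 234.3], [324.7, 234.5]]
dp [0.589, -0.1216, 0.2539] rot [0.0622, -0.3466, -0.3579] | 10.4 rows 2.7
```

```bash
python3 -m pendant '{"dp":[[0.589,-0.122,0.254],[0.589,-0.122,0.254],[0.589,-0.122,0.254],[0.589,-0.122,0.254],[0.589,-0.122,0.254],[0.589,-0.122,0.254],[0.589,-0.122,0.254],[0.589,-0.122,0.254]],"rotation":[[0.062,-0.347,-0.358],[0.062,-0.347,-0.358],[0.062,-0.347,-0.358],[0.062,-0.347,-0.358],[0.062,-0.347,-0.358],[0.062,-0.347,-0.358],[0.062,-0.347,-0.358],[0.062,-0.347,-0.358]]}'
python3 - <<'E'
from h import *
go(TR([573,220,190],1.733))
E
```

```text
time: 18.98
tool_pos: [570.4, 68.9, 198.5]
tcp_rot: [3.14, 0.002, 1.733]
contact_force: [0.7, 0.2, -0.1]
grip_width: 85.1
finger_force: 0.0
dp [0.1487, 0.027, 0.0082] rot [0.0011, 0.002, 0.0001] | 2.4 rows 0.0
```

```bash
python3 -m pendant '{"dp":[[0.06,0.01,0.008],[0.12,0.02,0.008],[0.14,0.027,0.008],[0.14,0.027,0.008],[0.14,0.027,0.008]],"rotation":[[0,0,0],[0,0,0],[0,0,0],[0,0,0],[0,0,0]]}'
python3 shot.py w8; python3 det.py w8 blue 40 563.7 279; python3 det.py w8 green 36 440 287.3
```

```text
time: 19.6
tool_pos: [575.4, 207.3, 190.0]
tcp_rot: [3.141, 0.003, 1.731]
contact_force: [0.1, -0.1, -0.3]
grip_width: 85.1
finger_force: 0.0
[575.35394502 207.33091894 190.01238376] [3.14118843e+00 2.75847902e-03 1.73121385e+00] [ 0.22  0.53  1.33 -0.    1.28  0.06] [ 0.11024879 -0.0803662  -0.30914371]
expected px 254.30276989498563 117.44128506645706
label px [252.66666667 117.64957265] [236, 100, 34, 36, 1170] world (561.8267822265625, 278.20941162109375) size (35.6016960144043, 36.21613693237305) ang 10.003548622131348 0.1745948603395341
expected px 140.78845323885992 90.08733320910936
label px [140.55511022  88.84268537] [122, 72, 38, 35, 998] world (439.7123107910156, 288.2088623046875) size (34.16020965576172, 30.932310104370117) ang 16.71495246887207 0.2917309548961726
```

Run:
```python
from h import *
import pickle
from plant import vision
c=cam(vision.capture("top"));C=pickle.load(open("pics/w8.pkl","rb"))
px=lambda x0,y0,s,p:(np.array(p)+.5)/s-.5+[x0,y0]
print(tri([(c,px(145,165,5,[160,95])),(C,[252.7,117.6])]),tri([(c,px(145,205,5,[140,90])),(C,[140.6,88.8])]))
go(G([561.8,278.2,24],1.745))
```

```text
[561.98532885 278.59210989  40.4130084 ] [441.26691128 288.38822311  39.80495031]Traceback (most recent call last):
  File "<stdin>", line 7, in <module>
TypeError: G() missing 1 required positional argument: 'tilt_deg'
```

Run:
```python
from h import *
go(G([561.8,278.2,24],1.745,0))
```

```text
dp [0.0731, -0.0024, 0.185] rot [0.0006, 0.0025, -0.0151] | 3.2 rows 0.1
```

```bash
python3 -m pendant '{"dp":[[0.035,-0.001,0.03],[0.073,-0.0024,0.08],[0.073,-0.0024,0.13],[0.073,-0.0024,0.165],[0.073,-0.0024,0.185],[0.073,-0.0024,0.185],[0.073,-0.0024,0.185]],"rotation":[[0,0,-0.015],[0,0.0025,-0.015],[0,0.0025,-0.015],[0,0.0025,-0.015],[0,0.0025,-0.015],[0,0.0025,-0.015],[0,0.0025,-0.015]]}'
python3 -m pendant '{"dp":[[0,0,0],[0,0,0],[0,0,0],[0,0,0],[0,0,0]],"rotation":[[0,0,0],[0,0,0],[0,0,0],[0,0,0],[0,0,0]]}' 0.045
python3 - <<'E'
from h import *
from plant import get_obs
T=toolT(get_obs());print("carton rel tool",T[:3,:3].T@(np.array([561.8,278.2,20])-T[:3,3]))
E
```

```text
time: 20.58
tool_pos: [562.6, 279.2, 6.1]
tcp_rot: [3.139, -0.001, 1.746]
contact_force: [0.0, -0.1, 0.1]
grip_width: 85.3
finger_force: 0.0
time: 21.2
tool_pos: [561.7, 279.7, 5.4]
tcp_rot: [3.14, -0.0, 1.747]
contact_force: [-0.9, -0.8, 5.9]
grip_width: 59.8
finger_force: 30.0
carton rel tool [ -1.47514795  -0.18517542 -14.60600324]
```

```bash
python3 - <<'E'
from h import *
go(deckT(90,0.2,105))
E
python3 -m pendant '{"dp":[[0,0,-0.02],[0,0,-0.06],[0,0,-0.11],[-0.04,0,-0.15],[-0.09,0.01,-0.17],[-0.14,0.02,-0.18],[-0.19,0.03,-0.18],[-0.24,0.04,-0.18]],"rotation":[[0,0,0],[0,0,0],[0,0,0],[0,0.03,0.04],[0,0.06,0.08],[0,0.1,0.12],[0,0.13,0.16],[0,0.16,0.2]]}'
python3 - <<'E'
from h import *
go(deckT(90,0.2,105))
E
```

```text
dp [-0.6199, -0.0886, -0.1633] rot [-0.0645, 0.3444, 0.3721] | 10.4 rows 2.7
time: 22.2
tool_pos: [642.9, 48.7, 183.9]
tcp_rot: [-3.125, -0.16, 1.543]
contact_force: [1.2, 0.5, -3.8]
grip_width: 59.8
finger_force: 30.0
dp [-0.3938, -0.05, -0.0472] rot [-0.0605, 0.1897, 0.1656] | 6.4 rows 1.4
```

```bash
python3 -m pendant '{"dp":[[-0.05,-0.006,-0.006],[-0.1,-0.013,-0.012],[-0.16,-0.02,-0.02],[-0.22,-0.028,-0.026],[-0.28,-0.036,-0.034],[-0.33,-0.042,-0.04],[-0.37,-0.047,-0.045],[-0.382,-0.049,-0.046]],"rotation":[[-0.01,0.03,0.025],[-0.02,0.06,0.05],[-0.03,0.09,0.08],[-0.04,0.13,0.11],[-0.05,0.16,0.14],[-0.06,0.19,0.166],[-0.06,0.19,0.166],[-0.06,0.19,0.166]]}'
python3 -m pendant '{"dp":[[0,0,0],[0,0,0]],"rotation":[[0,0,0],[0,0,0]]}'
python3 - <<'E'
from h import *
deckpos();go(deckT(78,0.2,56))
E
```

```text
time: 23.2
tool_pos: [583.4, -335.8, 168.4]
tcp_rot: [-3.14, -0.349, 1.368]
contact_force: [0.0, -0.2, -4.1]
grip_width: 59.7
finger_force: 30.0
time: 23.45
tool_pos: [585.1, -331.2, 170.2]
tcp_rot: [3.141, -0.349, 1.374]
contact_force: [0.7, 0.6, -3.2]
grip_width: 59.9
finger_force: 30.0
deck x,y,z [104.9   0.9 101.5] F [-0.4 -0.6 -3.3]
dp [-0.0269, 0.0007, 0.0455] rot [-0.0004, -0.0004, 0.0027] | 0.8 rows 0.0
```

```bash
python3 -m pendant '{"dp":[[-0.01,0,0.015],[-0.02,0.0007,0.03],[-0.027,0.0007,0.038],[-0.027,0.0007,0.043],[-0.027,0.0007,0.0455],[-0.027,0.0007,0.047],[-0.027,0.0007,0.047]],"rotation":[[0,0,0],[0,0,0.002],[0,0,0.002],[0,0,0.002],[0,0,0.002],[0,0,0.002],[0,0,0.002]]}'
python3 - <<'E'
from h import *
deckpos()
E
```

```text
time: 24.32
tool_pos: [583.8, -342.2, 117.4]
tcp_rot: [3.141, -0.348, 1.371]
contact_force: [-0.1, -0.7, -4.4]
grip_width: 59.6
finger_force: 30.0
deck x,y,z [76.5  0.1 55.6] F [-2.1 -0.  -3.9]
```

```bash
python3 -m pendant '{"dp":[[-0.002,0,0.001],[-0.004,0,0.0025],[-0.006,0,0.0035],[-0.007,0,0.004],[-0.007,0,0.0045],[-0.007,0,0.0045]],"rotation":[[0,0,0],[0,0,0],[0,0,0],[0,0,0],[0,0,0],[0,0,0]]}'
python3 - <<'E'
from h import *
deckpos()
E
```

```text
time: 25.08
tool_pos: [582.7, -347.1, 110.4]
tcp_rot: [3.141, -0.349, 1.37]
contact_force: [0.3, 0.2, -3.7]
grip_width: 59.8
finger_force: 30.0
deck x,y,z [69.3  0.2 50.7] F [-1.  -0.2 -3.5]
```

```bash
python3 -m pendant '{"dp":[[-0.001,0,0.0005],[-0.002,0,0.001],[-0.003,0,0.0013],[-0.0035,0,0.0015],[-0.0035,0,0.0015]],"rotation":[[0,0,0],[0,0,0],[0,0,0],[0,0,0],[0,0,0]]}'
python3 - <<'E'
from h import *
deckpos()
E
```

```text
time: 25.7
tool_pos: [582.6, -348.1, 109.4]
tcp_rot: [3.141, -0.351, 1.371]
contact_force: [-1.2, 6.7, 4.7]
grip_width: 59.4
finger_force: 30.0
deck x,y,z [68.   0.1 50.1] F [7.6 2.5 2.2]
```

```bash
python3 -m pendant '{"dp":[[0,0,0],[0,0,0],[0,0,0]],"rotation":[[0,0,0],[0,0,0],[0,0,0]]}' 0.082
python3 -m pendant '{"dp":[[0,0,-0.03],[0,0,-0.09],[0,0,-0.15],[-0.04,0,-0.183],[-0.05,0,-0.183],[-0.05,0,-0.183],[-0.05,0,-0.183]],"rotation":[[0,0,0],[0,0,0],[0,0,0],[0,0,0],[0,0,0],[0,0,0],[0,0,0]]}'
python3 shot.py w9; python3 detd.py w9 84.7 66
python3 - <<'E'
from h import *
# green view: 60mm behind
h=np.array([np.cos(1.8625),np.sin(1.8625)])
print(np.array([439.7,288.2])-65*h)
go(TR([*(np.array([439.7,288.2])-65*h),190],1.8625))
E
```

```text
time: 26.08
tool_pos: [582.1, -350.3, 107.8]
tcp_rot: [3.141, -0.348, 1.37]
contact_force: [0.0, -0.1, 0.3]
grip_width: 81.1
finger_force: 0.0
time: 26.95
tool_pos: [560.5, -455.8, 261.7]
tcp_rot: [-3.14, -0.351, 1.371]
contact_force: [-0.2, 0.6, 0.6]
grip_width: 82.4
finger_force: 0.0
[ 560.52816186 -455.83558733  261.66435187] [-3.14036741 -0.35053188  1.37088875] [-0.91  0.89  0.51  0.29  1.96 -0.62] [-0.20519347  0.55819888  0.62128552]
exp [254.96549247 140.54276051] px [255.34120735 139.40594926] 1143 deck xy (66.84449768066406, -0.49074363708496094) size (35.1986083984375, 36.177276611328125) ang 0.02916039526462555
[0, 62, 130] [192.2 211.4]
[0, -62, 130] [317.6 211.6]
[0, 62, 0] [212.2 183. ]
[0, -62, 0] [298.  183.1]
[150, 32, 44] [227.3  63.9]
[150, -32, 44] [282.9  63.9]
[458.39298234 225.94590446]
dp [0.5839, -0.2351, 0.2901] rot [0.0852, -0.343, -0.4859] | 11.1 rows 3.2
```

```bash
python3 -m pendant '{"dp":[[0.584,-0.235,0.29],[0.584,-0.235,0.29],[0.584,-0.235,0.29],[0.584,-0.235,0.29],[0.584,-0.235,0.29],[0.584,-0.235,0.29],[0.584,-0.235,0.29],[0.584,-0.235,0.29]],"rotation":[[0.085,-0.343,-0.486],[0.085,-0.343,-0.486],[0.085,-0.343,-0.486],[0.085,-0.343,-0.486],[0.085,-0.343,-0.486],[0.085,-0.343,-0.486],[0.085,-0.343,-0.486],[0.085,-0.343,-0.486]]}'
python3 - <<'E'
from h import *
go(TR([458.4,226,190],1.8625))
E
```

```text
time: 28.0
tool_pos: [488.1, 26.7, 211.4]
tcp_rot: [3.14, 0.002, 1.862]
contact_force: [0.1, 0.7, -0.0]
grip_width: 82.0
finger_force: 0.0
dp [0.1995, 0.0288, 0.0211] rot [0.0016, 0.0018, -0.0001] | 3.2 rows 0.0
```

```bash
python3 -m pendant '{"dp":[[0.06,0.01,0.01],[0.12,0.02,0.02],[0.17,0.028,0.021],[0.19,0.028,0.021],[0.19,0.028,0.021],[0.19,0.028,0.021]],"rotation":[[0,0,0],[0,0,0],[0,0,0],[0,0,0],[0,0,0],[0,0,0]]}'
python3 shot.py w10; python3 det.py w10 green 36 439.7 288.2
```

```text
time: 28.75
tool_pos: [461.6, 213.5, 190.1]
tcp_rot: [3.141, 0.002, 1.862]
contact_force: [-0.4, -0.2, 0.5]
grip_width: 82.4
finger_force: 0.0
[461.56019424 213.5125511  190.07844599] [3.14076198e+00 2.01269346e-03 1.86164588e+00] [ 0.28  0.35  1.63 -0.    1.17 -0.01] [-0.43973589 -0.18602257  0.47025944]
expected px 254.75449959799113 112.53100906288786
label px [254.9752422  112.40043057] [239, 98, 32, 30, 929] world (439.658447265625, 288.0138854980469) size (33.70187759399414, 30.192663192749023) ang 16.71682357788086 0.2917636119090397
```

Run:
```python
from h import *
go(G([439.7,288,23.5],1.8625,0))
```

```text
dp [0.0784, 0.0001, 0.1854] rot [0.0008, 0.002, -0.0018] | 3.2 rows 0.0
```

```bash
python3 -m pendant '{"dp":[[0.035,0,0.03],[0.078,0,0.08],[0.078,0,0.13],[0.078,0,0.165],[0.078,0,0.185],[0.078,0,0.185],[0.078,0,0.185]],"rotation":[[0,0,0],[0,0.002,-0.002],[0,0.002,-0.002],[0,0.002,-0.002],[0,0.002,-0.002],[0,0.002,-0.002],[0,0.002,-0.002]]}'
python3 -m pendant '{"dp":[[0,0,0],[0,0,0],[0,0,0],[0,0,0],[0,0,0]],"rotation":[[0,0,0],[0,0,0],[0,0,0],[0,0,0],[0,0,0]]}' 0.04
python3 - <<'E'
from h import *
from plant import get_obs
T=toolT(get_obs());print("carton rel tool",T[:3,:3].T@(np.array([439.7,288,18])-T[:3,3]))
go(deckT(78,0.2,150))
E
```

```text
time: 29.68
tool_pos: [440.6, 288.0, 5.7]
tcp_rot: [3.14, -0.0, 1.862]
contact_force: [1.0, 0.3, 0.7]
grip_width: 81.7
finger_force: 0.0
time: 30.3
tool_pos: [439.8, 288.4, 5.2]
tcp_rot: [3.141, -0.0, 1.863]
contact_force: [-0.3, -0.2, 5.6]
grip_width: 55.6
finger_force: 30.0
carton rel tool [ -0.3016164   -0.21991475 -12.81410157]
dp [-0.6724, -0.0584, -0.2017] rot [-0.085, 0.3414, 0.4873] | 11.3 rows 3.2
```

```bash
python3 -m pendant '{"dp":[[0,0,-0.02],[0,0,-0.06],[0,0,-0.11],[-0.04,-0.003,-0.15],[-0.09,-0.008,-0.19],[-0.14,-0.012,-0.2],[-0.2,-0.017,-0.2],[-0.26,-0.022,-0.2]],"rotation":[[0,0,0],[0,0,0],[0,0,0],[0,0.03,0.05],[-0.02,0.06,0.1],[-0.03,0.1,0.15],[-0.04,0.13,0.2],[-0.05,0.16,0.25]]}'
python3 - <<'E'
from h import *
go(deckT(70,0.2,130))
E
```

```text
time: 31.3
tool_pos: [493.3, 31.2, 204.3]
tcp_rot: [3.111, -0.166, 1.614]
contact_force: [1.4, 1.3, -3.8]
grip_width: 56.1
finger_force: 30.0
dp [-0.4051, 0.0682, -0.0463] rot [-0.032, 0.1787, 0.2378] | 6.6 rows 1.6
```

```bash
python3 -m pendant '{"dp":[[-0.05,0.008,-0.02],[-0.1,0.016,-0.03],[-0.16,0.026,-0.04],[-0.22,0.036,-0.045],[-0.28,0.046,-0.046],[-0.33,0.055,-0.046],[-0.37,0.062,-0.046],[-0.385,0.066,-0.046]],"rotation":[[0,0.03,0.03],[-0.01,0.06,0.07],[-0.02,0.09,0.11],[-0.02,0.13,0.15],[-0.03,0.16,0.2],[-0.03,0.179,0.238],[-0.03,0.179,0.238],[-0.03,0.179,0.238]]}'
python3 -m pendant '{"dp":[[0,0,0],[0,0,0]],"rotation":[[0,0,0],[0,0,0]]}'
python3 - <<'E'
from h import *
deckpos();go(deckT(66,0.3,96))
E
```

```text
time: 32.3
tool_pos: [574.3, -354.1, 185.8]
tcp_rot: [-3.137, -0.349, 1.368]
contact_force: [0.8, -0.2, -2.7]
grip_width: 55.7
finger_force: 30.0
time: 32.55
tool_pos: [574.9, -350.6, 188.2]
tcp_rot: [-3.139, -0.349, 1.372]
contact_force: [-0.1, 0.2, -3.7]
grip_width: 56.1
finger_force: 30.0
deck x,y,z [ 91.3   7.1 125.6] F [-1.1  0.1 -3.6]
dp [-0.0253, 0.0069, 0.0296] rot [-0.0034, -0.0001, 0.001] | 0.6 rows 0.0
```

```bash
python3 -m pendant '{"dp":[[-0.01,0.003,0.008],[-0.02,0.0068,0.016],[-0.0253,0.0068,0.022],[-0.0253,0.0068,0.027],[-0.0253,0.0068,0.0296],[-0.0253,0.0068,0.0296]],"rotation":[[0,0,0],[-0.003,0,0.001],[-0.003,0,0.001],[-0.003,0,0.001],[-0.003,0,0.001],[-0.003,0,0.001]]}'
python3 - <<'E'
from h import *
deckpos();go(deckT(58.5,0.3,91))
E
```

```text
time: 33.3
tool_pos: [579.2, -366.0, 152.5]
tcp_rot: [3.141, -0.348, 1.371]
contact_force: [0.2, -0.2, -4.4]
grip_width: 55.9
finger_force: 30.0
deck x,y,z [65.7 -0.1 96.8] F [-1.7 -0.2 -4.1]
dp [-0.0072, -0.0004, 0.0058] rot [0.001, 0.0008, 0.0002] | 0.1 rows 0.0
```

```bash
python3 -m pendant '{"dp":[[-0.002,0,0.0015],[-0.004,-0.0002,0.003],[-0.006,-0.0002,0.0045],[-0.007,-0.0002,0.0055],[-0.007,-0.0002,0.0058],[-0.007,-0.0002,0.0058]],"rotation":[[0,0,0],[0.001,0,0],[0.001,0,0],[0.001,0,0],[0.001,0,0],[0.001,0,0]]}'
python3 - <<'E'
from h import *
deckpos()
E
```

```text
time: 34.05
tool_pos: [578.0, -370.7, 144.5]
tcp_rot: [3.142, -0.348, 1.371]
contact_force: [0.9, -0.5, -3.6]
grip_width: 55.7
finger_force: 30.0
deck x,y,z [58.4  0.1 91.1] F [-1.5 -1.  -3.3]
```

```bash
python3 -m pendant '{"dp":[[-0.001,0,0.0005],[-0.002,0,0.001],[-0.003,0,0.0013],[-0.0035,0,0.0018],[-0.0035,0,0.002],[-0.0035,0,0.002]],"rotation":[[0,0,0],[0,0,0],[0,0,0],[0,0,0],[0,0,0],[0,0,0]]}'
python3 - <<'E'
from h import *
deckpos()
E
```

```text
time: 34.8
tool_pos: [577.7, -372.4, 142.7]
tcp_rot: [3.141, -0.349, 1.372]
contact_force: [-1.5, 5.4, 3.3]
grip_width: 55.7
finger_force: 30.0
deck x,y,z [56.2  0.1 90. ] F [5.8 2.6 1.4]
```

Both contacts felt; release, retreat, and check.

```bash
python3 -m pendant '{"dp":[[0,0,0],[0,0,0],[0,0,0]],"rotation":[[0,0,0],[0,0,0],[0,0,0]]}' 0.08
python3 -m pendant '{"dp":[[0,0,-0.03],[0,0,-0.08],[0,0,-0.13],[-0.02,0,-0.16],[-0.045,0,-0.16],[-0.045,0,-0.16],[-0.045,0,-0.16]],"rotation":[[0,0,0],[0,0,0],[0,0,0],[0,0,0],[0,0,0],[0,0,0],[0,0,0]]}'
python3 shot.py w11; python3 detd.py w11 120.7 56
python3 - <<'E'
from plant import vision
import cv2,numpy as np
c=vision.capture("side")["pixels"][:,:,::-1];w=cv2.imread("pics/w11.png")
cv2.imwrite("pics/fin.png",np.hstack([cv2.resize(c[215:365,230:380],(400,400),interpolation=cv2.INTER_CUBIC),cv2.resize(w[50:250,155:355],(400,400),interpolation=cv2.INTER_CUBIC)]))
E
```

```text
time: 35.17
tool_pos: [577.4, -373.6, 141.4]
tcp_rot: [3.141, -0.348, 1.371]
contact_force: [0.3, -0.3, -0.4]
grip_width: 78.9
finger_force: 0.0
time: 36.05
tool_pos: [558.5, -467.5, 276.1]
tcp_rot: [-3.141, -0.349, 1.371]
contact_force: [-0.6, 0.6, -0.4]
grip_width: 79.8
finger_force: 0.0
[ 558.45611774 -467.50168729  276.07745086] [-3.14088256 -0.34934109  1.37113866] [-0.92  0.92  0.41  0.29  2.03 -0.62] [-0.55729453  0.63548787 -0.35396536]
exp [254.60305172 145.36814227] px [255.         144.94330401] 1023 deck xy (56.16059494018555, -0.4055747985839844) size (30.362701416015625, 34.391483306884766) ang 0.044977203011512756
[0, 62, 130] [195.2 200.3]
[0, -62, 130] [313.9 200.5]
[0, 62, 0] [213.5 176.2]
[0, -62, 0] [296.1 176.3]
[150, 32, 44] [228.3  61. ]
[150, -32, 44] [281.4  61.1]
```

View pics/fin.png

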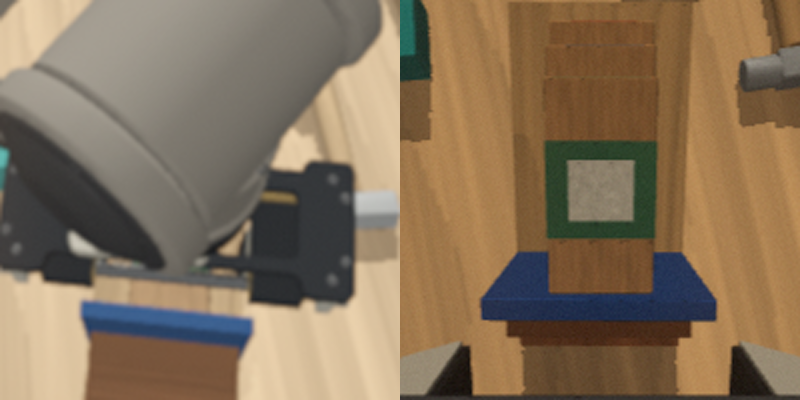

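```bash
python3 -m pendant '{"dp":[[0,0,-0.03],[0,0,-0.03],[0,0,-0.03],[0,0,-0.03]],"rotation":[[0,0,0],[0,0,0],[0,0,0],[0,0,0]]}'; python3 -c "
from plant import workorder
print(workorder.close_job())"
```

```text
time: 36.65
tool_pos: [556.4, -477.6, 303.9]
tcp_rot: [-3.14, -0.349, 1.371]
contact_force: [-0.1, -0.4, 0.9]
grip_width: 79.9
finger_force: 0.0
the job is handed in; nothing more can be done
None
```

I laid the red carton flat on the bench and let go. I then set it on the deck against the backstop and stacked blue and green on it. By the cameras all three sit square and centred to about 1 mm, and each was felt touching the backstop. The job was handed in at about 37 s; the hand-in gave no verdict.

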